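# Set the end gap of a fixture screw and lock it

## Task

On the assembly fixture, turn the blue hexagonal adjusting screw clockwise until its foot just bottoms, snug but not forced, then back it off by one sixth of a turn (60 degrees, one flat of the hexagon). Then slide the red lock fully home towards the screw, let go, and leave the loose things on the mat alone.

Things in the scene. Friction and masses are not known exactly. Their poses are not given: they have to be found in the camera images.
- fixture: Fixed metal assembly fixture standing on a 2 mm cork mat: base plate 120 mm (its x) by 200 mm (its y), a dark bridge 34 mm wide running along its y at 62 to 74 mm above the mat. Origin on the mat, straight below the screw's axis; z up. It is bolted down.
- hex_head: Head of the upright adjusting screw above the bridge: blue hexagonal prism, 26 mm across flats (30 across corners), from 4 to 32 mm above this origin, on a brass collar of 27 mm diameter. Origin on the axis, under the collar (80 mm above the mat); z up; x square to one flat (a yellow dot on top lies on that side), so flats face every 60 degrees from x.
- head_top (a point): Centre of the top of the blue head. Clockwise from above screws it in; the head does not rise or sink. It runs freely with about 0.05 N m of friction; once its foot meets the part below, the resisting torque rises by about 7 N m per radian of further turn. Snug is from about 0.2 N m, forced is beyond about 1 N m. It starts a quarter to three fifths of a turn above its bottom.
- lift (a joint): Gap in m between the screw's foot (brass pin under the bridge, driven by the head) and the part under it: 0 where the foot first touches, growing as the screw is backed out: 1.5 mm per turn, so a sixth of a turn is 0.25 mm, far finer than this reading's noise. Slightly negative when tightened.
- lock (a joint): Travel in m of the red lock slide on the bridge: 0 open (as at the start), 0.025 fully home. It slides along the fixture's -y, towards the screw, with about 3 N of friction, and stays where it is left.
- lock_peg (a point): Centre of the top of the red square peg on the lock slide, by which it is pushed or pinched: 14 by 14 mm, sides along the fixture's x and y, standing 32 mm tall above its flat 6 mm thick red bar. At the start 85 mm from the screw's axis along the fixture's +y, 60 mm when home; the top is 112.5 mm above the mat.
- screwdriver: Loose screwdriver with a green handle, 180 mm long, lying on the mat. A bystander.
- block: Loose white switch block, 34 by 30 mm, 28 mm tall, on the mat; origin at the centre of its underside. A bystander.
- cap_ring: Loose black ring, 30 mm across and 10 mm tall, lying flat on the mat; origin at the centre of its underside. A bystander.

How it is judged:
By the outcome, as a careful person would: the job done as asked, in the order asked, and still so for the second after the job is handed in, with the robot touching nothing.
It also fails if it takes over 67 s, if anything falls off the work surface, if the arm or the gripper's body presses on something with over 40 N, if the wrist force passes 120 N, or if a joint passes its speed limit or range.

## Robot

A 6-joint arm with a two-finger parallel gripper is mounted at the origin on the work surface. World frame = base frame: x ahead of the robot, y to its left, z up, the work surface at z = 0. Lengths are in m, angles in rad, forces in N, time in s.
With the tool pointing down it reaches from about 0.25 to 0.775 m from the base axis. Payload 8.9 kg.
Tool frame: the origin (TCP) lies on the centre line of the jaws, within the pads' length; the fingertips stand robot.finger_overhang ahead of it and the grasp point (between the pads) lies 2 mm behind it (robot.finger_overhang is the distance from the TCP to the fingertips, in m); z points along the fingers, y is the line along which they close (so a half turn about z gives the same grasp; the last joint's range is limited). The gripper opens to 85 mm and grips with 20 to 120 N. Pads are 22 mm wide; open, the fingers measure 114 mm over their backs; the gripper's body (76 mm by 85 mm) begins 54 mm behind the grasp point. The pads swing forward as they close: fully open they stand 13 mm farther back than shut.
Start: joints at [-1.329, 0.291, -0.153, 1.127, 0, 1.431], TCP at [0.195, -0.487, 0.217] pointing down, gripper open.
Joint ranges: [-2.52, 2.52], [-0.91, 1.74], [-1.3, 1.37], [-1.96, 2.02], [-1.52, 1.47], [-3.14, 3.14]. Speed limits (rad/s): [2.22, 2.22, 2.79, 3.14, 3.14, 3.14].

## Interface

Orientations are given as a 3x3 rotation matrix whose columns are the frame's x, y, z axes.
In Python, from plant import robot gives the robot as it stands. The module is installed in compiled form; this text tells all that it offers.
- The arm moves only by the tool drive_tool, never from a script. Its argument "increments" is a list of rows, each an object of numbers: "wx", "wy", "wz": the turn, a rotation vector about the tool's x, y, z in rad; "x", "y", "z": the shift along the tool's x, y, z in m; "hand": the closure, from -1 (fully open) to 1 (shut). In form: [{"wx": .., "wy": .., "wz": .., "x": .., "y": .., "z": .., "hand": ..}, ...]. A call has 1 to 5 rows; each row is the pose to reach, as a shift and turn from the pose commanded when the call began, along the tool's axes at that moment; what a row does not reach only later rows make up. A row lasts 1/8 s, in which the tool goes at most 62.5 mm and 10.7 degrees, less where a joint would pass 70% of its speed; a pose out of reach is approached as far as the arm can. A call with a gripper value outside its range is refused whole. The fingers move at their own pace and stop on an object; "newtons" is the grip in N (left out, the last holds). Time passes only in rows, so rows that repeat a pose let the fingers close. It gives the time, the measured TCP pose, the force, the opening and the grip force at its end, in the units of the state.
- robot.state(): the state, without advancing time (a new reading comes with each control period).
- robot.camera(name): name is "side" or "top"; returns a dict with "image" (480x640x3 uint8, red, green, blue), "fx", "fy", "cx", "cy" (pixels), "extrinsics" (4x4, takes a point from camera to world coordinates). Camera axes: x right, y up, looking along -z (the intrinsics and any distortion apply to the point x, -y, -z); pixel columns grow to the right and rows downward; lengths in m; the calibration is good to about 2 mm. A picture is of the moment at which its call begins. There is no depth.
- robot.close_job(): hands the job in; it is judged then, once.
The state is a dict: "clock": time; "joint_pos": joint angles; "dq": joint speeds; "joint_torque": joint torques, N m; "ee_pos": TCP position; "orientation": TCP orientation; "wrist_force": force on the tool from outside, world axes, zero at the start; "wrist_torque": the same for the moment, N m; "gripper_width": finger opening in m; "gripper_force": force on a finger pad.
Only numpy, scipy, OpenCV 4.12 (cv2) and the standard library are available. Lean on these libraries where they do the work, as an engineer would, in place of code of your own. Each camera call takes 0.05 s, during which the arm holds its last target. There are 200 camera calls.

## Working session

There is one attempt and no reset: what is moved stays moved. The work goes in short steps, Python scripts to look and compute and a tool call to move; the robot and the scene stay as the last step left them, time stands still between calls to the robot, and variables do not carry over. Pictures are saved under pics/ and viewed, at most 10 in all, crops included, and the job is handed in when it is done.

Besides the shell and the picture viewer there is one more tool, called as a command line: name --argument value ..., lists and objects as JSON in quotes. drive_tool: Moves the arm, as the interface text tells. Its arguments: {"type":"object","properties":{"increments":{"type":"array"},"newtons":{"type":"number"}},"required":["increments"]}

```bash
mkdir -p pics
python3 - <<'E'
from plant import robot
import cv2,numpy as np
s=robot.state();print(s, robot.finger_overhang)
for n in("top","side"):
    c=robot.camera(n);print(n,{k:(v if k!="image" else 0) for k,v in c.items()})
    cv2.imwrite(f"pics/{n}0.png",c["image"][:,:,::-1]); 
    np.save(f"{n}0.npy",c["image"])
E
```

```text
{'clock': 0.0, 'joint_pos': array([-1.32930109e+00,  2.91243721e-01, -1.54097607e-01,  1.12666297e+00,
       -7.89838817e-06,  1.43148074e+00]), 'dq': array([ 0.00168373, -0.00093971,  0.00043851,  0.00075302, -0.00026607,
       -0.00115262]), 'joint_torque': array([ 2.32100083e-04, -5.37145042e+01,  3.31369758e+01,  1.58772944e-02,
       -2.13176886e-04, -5.72369416e-06]), 'ee_pos': array([ 0.19501994, -0.48697936,  0.216162  ]), 'orientation': array([[ 9.28363602e-01,  3.71673155e-01, -2.96560382e-04],
       [ 3.71673239e-01, -9.28362878e-01,  1.17102528e-03],
       [ 1.59923009e-04, -1.19736080e-03, -9.99999270e-01]]), 'wrist_force': array([ 0.28279259,  0.33924233, -0.47047802]), 'wrist_torque': array([-0.01295052,  0.01110405, -0.01404576]), 'gripper_force': 0.0, 'gripper_width': 0.08537641091662412} 0.017
top {'image': 0, 'fx': 539.2337388523075, 'fy': 539.2337388523075, 'cx': 316.8496498293966, 'cy': 232.51789660440545, 'extrinsics': array([[-0.0143276 ,  0.99262148, -0.12040484,  0.46876604],
       [-0.99877043, -0.01992278, -0.04539516, -0.04779767],
       [-0.04745901,  0.11960639,  0.99168642,  0.80862527],
       [ 0.        ,  0.        ,  0.        ,  1.        ]])}
side {'image': 0, 'fx': 526.7805800953471, 'fy': 526.7805800953471, 'cx': 320.03481376874726, 'cy': 241.94255737306565, 'extrinsics': array([[-0.96401352,  0.20133895, -0.17361039,  0.42348822],
       [-0.26577777, -0.74542849,  0.61130887,  0.36279134],
       [-0.00633385,  0.6354518 ,  0.77211456,  0.59385641],
       [ 0.        ,  0.        ,  0.        ,  1.        ]])}
```

View pics/top0.png

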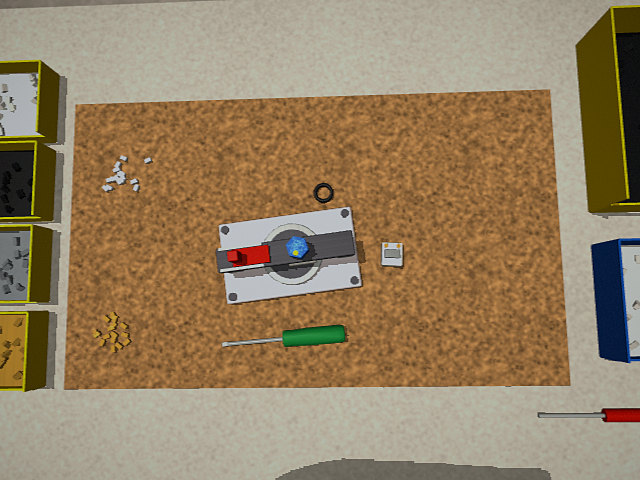

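View pics/side0.png

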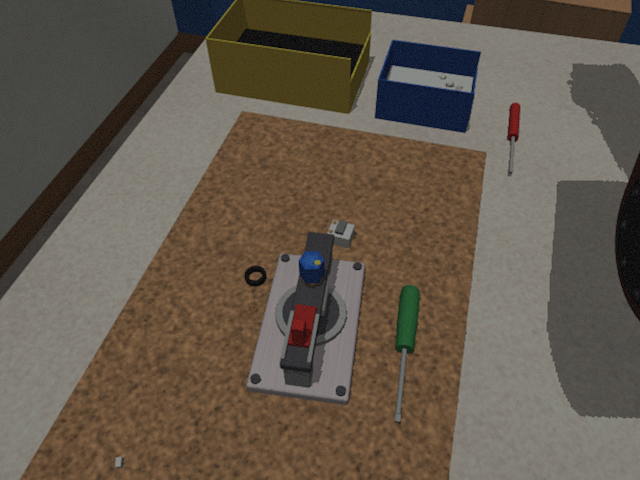

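The top view shows the fixture at about (290,255), the blue head at (297,247) with a yellow dot at about (295,253), and the red peg at about (236,256). The ring is at (323,192), the block at (392,254) and the screwdriver at (285,338). The side view shows the head at (312,266) and the peg at (300,325).

```bash
cat > h.py <<'E'
import numpy as np,cv2
from plant import robot
def ray(c,uv):
    E=c["extrinsics"];d=np.array([(uv[0]-c["cx"])/c["fx"],-(uv[1]-c["cy"])/c["fy"],-1])
    return E[:3,3],E[:3,:3]@d
def plane(c,uv,z):
    o,d=ray(c,uv);return o+d*(z-o[2])/d[2]
def proj(c,p):
    E=c["extrinsics"];q=E[:3,:3].T@(np.asarray(p)-E[:3,3])
    return np.array([c["cx"]-c["fx"]*q[0]/q[2],c["cy"]+c["fy"]*q[1]/q[2]])
def tri(c1,u1,c2,u2):
    A=[];b=[]
    for c,u in((c1,u1),(c2,u2)):
        o,d=ray(c,u);d=d/np.linalg.norm(d);P=np.eye(3)-np.outer(d,d);A.append(P);b.append(P@o)
    return np.linalg.lstsq(np.vstack(A),np.hstack(b),rcond=None)[0]
def mask(img,lo,hi,roi):
    m=cv2.inRange(cv2.cvtColor(img,cv2.COLOR_RGB2HSV),np.array(lo),np.array(hi));z=np.zeros_like(m);x0,y0,x1,y1=roi;z[y0:y1,x0:x1]=m[y0:y1,x0:x1];return z
def cen(m):
    y,x=np.nonzero(m);return np.array([x.mean(),y.mean()]),len(x)
E
python3 - <<'E'
from h import *
T=robot.camera("top");S=robot.camera("side")
rt=(200,200,370,300);rs=(240,220,380,400)
for n,lo,hi in(("yel",(20,100,120),(40,255,255)),("blue",(100,120,40),(125,255,255))):
    a,na=cen(mask(T["image"],lo,hi,rt));b,nb=cen(mask(S["image"],lo,hi,rs));print(n,a,na,b,nb,tri(T,a,S,b))
# base plate bolts etc
for c,n,r in((T,"top",(205,200,370,310)),(S,"side",(240,225,375,400))):
    im=c["image"][r[1]:r[3],r[0]:r[2]]
    k=4 if n=="top" else 3
    cv2.imwrite(f"pics/{n}_crop.png",cv2.resize(im,None,fx=k,fy=k,interpolation=cv2.INTER_CUBIC)[:,:,::-1])
h=c=None
a=T["image"][238:262,284:312];cv2.imwrite("pics/head.png",np.hstack([cv2.resize(a,(400,343),interpolation=cv2.INTER_CUBIC),cv2.resize(S["image"][245:290,292:332],(386,343),interpolation=cv2.INTER_CUBIC)])[:,:,::-1])
E
```

```text
yel [295.21052632 252.36842105] 19 [317. 262.] 15 [0.52732242 0.01237122 0.11387071]
blue [297.09428571 246.74285714] 350 [310.91862285 266.54147105] 639 [0.53557084 0.01090799 0.10050399]
```

View pics/top_crop.png

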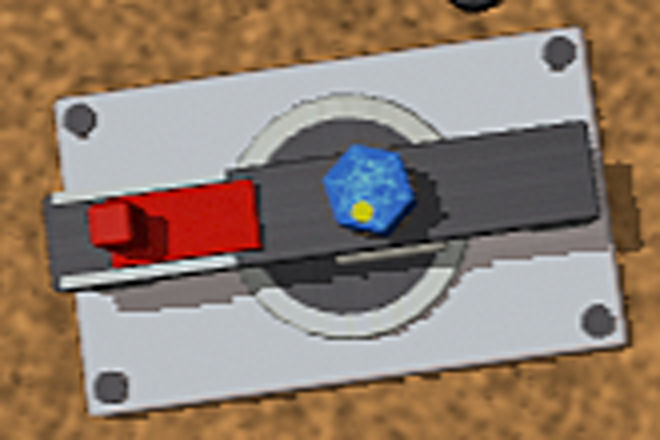

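View pics/head.png

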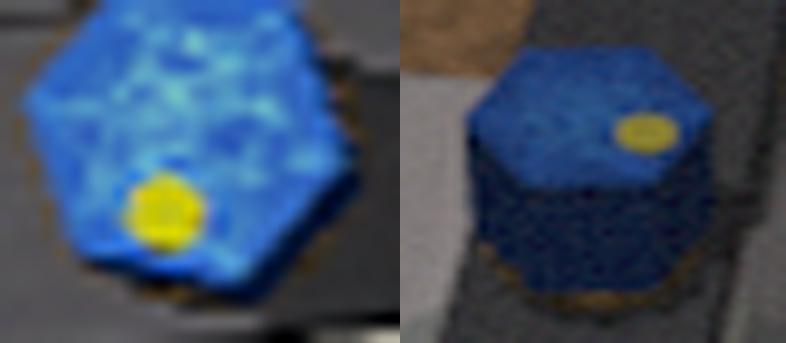

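The top crop shows the hexagon centred at about (367,188) with its dot at (362,211), so the dot lies towards the robot. The peg top is at about (110,222) and the bolts at (80,120), (558,52), (598,322) and (111,387). In the head close-up the right panel shows all six corners of the top face clearly, centred at about (590,116).

Run:
```python
from h import *
T=robot.camera("top");S=robot.camera("side")
z=.114
def hexfit(P,name):
    P=np.array(P);c=P.mean(0);d=P-c;a=np.degrees(np.arctan2(d[:,1],d[:,0]))
    print(name,"c",c.round(4),"r",np.hypot(*d.T).round(4),"corner mod60",(a%60).round(1))
side=[(305,251.3),(318.4,251.3),(324.4,259.7),(318.4,269.3),(305,269.3),(299,260.1)]
hexfit([plane(S,np.array(p)-.5,z)[:2] for p in side],"side")
# masks
m=mask(S["image"],(95,80,75),(130,255,255),(290,240,335,285))|mask(S["image"],(20,100,100),(40,255,255),(290,240,335,285))
m=cv2.morphologyEx(m,cv2.MORPH_CLOSE,np.ones((3,3)));u,n=cen(m);p=plane(S,u,z);print("side mask",u,n,p)
mt=mask(T["image"],(95,80,120),(130,255,255),(280,235,315,265))|mask(T["image"],(20,100,100),(40,255,255),(280,235,315,265))
mt=cv2.morphologyEx(mt,cv2.MORPH_CLOSE,np.ones((3,3)));ut,n=cen(mt);print("top mask",ut,n,plane(T,ut,z),"tri",tri(T,ut,S,u))
for nm,c,mm in(("S",S,m),("T",T,mt)):
    y,x=np.nonzero(mm);Q=np.array([plane(c,q,z)[:2] for q in zip(x,y)]);d=Q-Q.mean(0)
    k=np.mean((d[:,0]+1j*d[:,1])**6);print(nm,"corner mod60 from moments",(np.degrees(np.angle(k))/6)%60,"area mm2 (585)",)
y1=plane(T,(295.2,252.4),z);y2=plane(S,(317,262),z)
print("dot",y1,y2)
for c,d,o in((T,y1,plane(T,ut,z)),(S,y2,p)): print("dot ang",np.degrees(np.arctan2(*(d-o)[[1,0]])),np.linalg.norm(d-o))
B=[plane(T,q,.012)[:2] for q in((224.6,229.6),(344.1,212.6),(354.1,280.1),(232.4,296.4))]
print("bolts",np.array(B).round(4),"ctr",np.mean(B,0))
for i,j in((1,0),(2,3)): d=B[j]-B[i];print("y-axis ang",np.degrees(np.arctan2(d[1],d[0])),np.linalg.norm(d))
for i,j in((3,0),(2,1)): d=B[j]-B[i];print("x-axis ang",np.degrees(np.arctan2(d[1],d[0])),np.linalg.norm(d))
# peg top: bright red
for nm,c,r in(("T",T,(222,240,244,270)),):
    im=c["image"];print(cv2.cvtColor(im,cv2.COLOR_RGB2HSV)[244:270:2,224:260:3,2])
for q in ((227.5,250.8),(238,250.3),(227.9,261.4),(238.2,261)): print("peg corner",plane(T,q,.1145))
```

```text
side c [0.5342 0.0108] r [0.0152 0.015  0.0146 0.0153 0.0151 0.0146] corner mod60 [17.  14.6 17.3 15.8 15.8 15.2]
side mask [311.0951087  259.91032609] 368 [0.53419136 0.01129575 0.114     ]
top mask [296.3601108  246.46537396] 361 [0.53541437 0.01086649 0.114     ] tri [0.53492145 0.01082911 0.11329905]
S corner mod60 from moments 17.30345373256164 area mm2 (585)
T corner mod60 from moments 17.500140183427668 area mm2 (585)
dot [0.52772176 0.01244934 0.114     ] [0.52683772 0.01242645 0.114     ]
dot ang 168.37294364877096 0.007853765860514325
dot ang 171.25862195864698 0.007440055955774805
bolts [[ 0.5727  0.1274]
 [ 0.5946 -0.0525]
 [ 0.494  -0.0651]
 [ 0.4728  0.1151]] ctr [0.53352116 0.03122902]
y-axis ang 96.95000278830942 0.1811959103889154
y-axis ang 96.70356712115792 0.18145138752900078
x-axis ang 7.0074058575854306 0.10064289085247048
x-axis ang 7.1503386914545235 0.10142390098692951
[[198 197 196 197 197 199 196 196 193 196 198 203]
 [199 200 194 193 195 197 203 211 222 149  54 165]
 [195 198 208 218 145  82 151 199 194 189 187 186]
 [ 89  29  73 131 107 203 187 189 185 186 185 185]
 [ 81 183 197 195 165  43 196 189 187 186 185 187]
 [ 88 162 192 193 177  50  87  83 188 187 187 191]
 [ 84 159 192 193 183  53  94  99 193 188 188 191]
 [ 84 125 194 192 197  52  93  98 194 188 189 189]
 [ 89 103 188 174 107  59  78 101 194 187 188 186]
 [ 89  88  83  51  53  82 107 101 194 190 191 195]
 [ 87  89  86 180 140  88  97  98 178  59  84 173]
 [ 84  82  79 165  71  78 156 220 211 207 210 216]
 [ 98 162 211 209 208 210 214 191 119  11  10  58]]
peg corner [0.53138922 0.1008565  0.1145    ]
peg corner [0.53178803 0.08706741 0.1145    ]
peg corner [0.51755359 0.10025346 0.1145    ]
peg corner [0.51783736 0.08675948 0.1145    ]
```

View pics/side_crop.png

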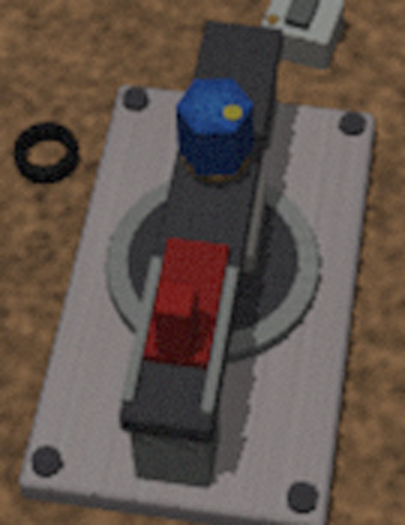

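drive_tool --increments '[{"wz":-0.17,"x":0.05,"y":-0.034,"hand":-1},{"wz":-0.34,"x":0.1,"y":-0.068,"hand":-1},{"wz":-0.51,"x":0.15,"y":-0.102,"hand":-1},{"wz":-0.68,"x":0.2,"y":-0.136,"hand":-1},{"wz":-0.85,"x":0.25,"y":-0.168,"hand":-1}]'

```text
validation failed for argument at $.in...
```

```bash
cat > g.py <<'E'
import sys
from h import *
s=robot.state();R=s["orientation"];p=s["ee_pos"]
t=np.array([float(v) for v in sys.argv[1:4]]);yaw=np.degrees(np.arctan2(R[1,0],R[0,0]))
print("t",s["clock"],"p",p.round(4),"yaw",yaw,"q",s["joint_pos"].round(2),"shift",(R.T@(t-p)).round(4),"wz",np.radians(yaw-float(sys.argv[4])),"tilt",R[:,2].round(3),"F",s["wrist_force"].round(2),"M",s["wrist_torque"].round(3))
E
python3 g.py .5349 .0109 .2 -103
```

```text
t 0.3 p [ 0.1951 -0.4873  0.2165] yaw 21.820189261397374 q [-1.33  0.29 -0.15  1.13 -0.    1.43] shift [ 0.5006 -0.3362  0.0167] wz 2.1785232755738533 tilt [-0.  0. -1.] F [-0.45 -0.04 -0.32] M [-0.021  0.033  0.017]
```

The call was refused and nothing moved. Its rows left out some keys, so I'll try again with every key given.

drive_tool --increments '[{"wx":0,"wy":0,"wz":-0.17,"x":0.05,"y":-0.034,"z":0,"hand":-1},{"wx":0,"wy":0,"wz":-0.34,"x":0.1,"y":-0.068,"z":0,"hand":-1},{"wx":0,"wy":0,"wz":-0.51,"x":0.15,"y":-0.102,"z":0,"hand":-1},{"wx":0,"wy":0,"wz":-0.68,"x":0.2,"y":-0.136,"z":0,"hand":-1},{"wx":0,"wy":0,"wz":-0.85,"x":0.25,"y":-0.168,"z":0,"hand":-1}]'

```text
clock: 0.92
ee_pos: [0.3656, -0.2369, 0.2169]
orientation: [[0.329, 0.944, 0.001], [0.944, -0.329, -0.0], [-0.0, 0.001, -1.0]]
wrist_force: [1.2, -0.6, -0.3]
gripper_width: 0.0854
gripper_force: 0.0
```

drive_tool --increments '[{"wx":0,"wy":0,"wz":-0.17,"x":0.058,"y":0.0157,"z":0,"hand":-1},{"wx":0,"wy":0,"wz":-0.34,"x":0.116,"y":0.0313,"z":0,"hand":-1},{"wx":0,"wy":0,"wz":-0.51,"x":0.174,"y":0.047,"z":0,"hand":-1},{"wx":0,"wy":0,"wz":-0.68,"x":0.232,"y":0.0626,"z":0,"hand":-1},{"wx":0,"wy":0,"wz":-0.85,"x":0.29,"y":0.078,"z":0,"hand":-1}]'

```text
clock: 1.55
ee_pos: [0.536, 0.0108, 0.2168]
orientation: [[-0.493, 0.87, 0.0], [0.87, 0.493, -0.0], [-0.0, 0.0, -1.0]]
wrist_force: [1.2, -0.7, -0.8]
gripper_width: 0.0857
gripper_force: 0.0
```

drive_tool --increments '[{"wx":0,"wy":0,"wz":-0.18,"x":0,"y":0,"z":0,"hand":-1},{"wx":0,"wy":0,"wz":-0.36,"x":0,"y":0,"z":0,"hand":-1},{"wx":0,"wy":0,"wz":-0.54,"x":0,"y":0,"z":0,"hand":-1},{"wx":0,"wy":0,"wz":-0.72,"x":0,"y":0,"z":0,"hand":-1},{"wx":0,"wy":0,"wz":-0.9,"x":0,"y":0,"z":0,"hand":-1}]'

```text
clock: 2.17
ee_pos: [0.535, 0.0089, 0.2166]
orientation: [[-0.988, 0.154, -0.0], [0.154, 0.988, 0.0], [0.0, -0.0, -1.0]]
wrist_force: [-0.1, 0.7, 0.1]
gripper_width: 0.0856
gripper_force: 0.0
```

drive_tool --increments '[{"wx":0,"wy":0,"wz":-0.18,"x":0,"y":0,"z":0,"hand":-1},{"wx":0,"wy":0,"wz":-0.36,"x":0,"y":0,"z":0,"hand":-1},{"wx":0,"wy":0,"wz":-0.54,"x":0,"y":0,"z":0,"hand":-1},{"wx":0,"wy":0,"wz":-0.72,"x":0,"y":0,"z":0,"hand":-1},{"wx":0,"wy":0,"wz":-0.9,"x":0,"y":0,"z":0,"hand":-1}]'

```text
clock: 2.8
ee_pos: [0.5349, 0.0089, 0.2166]
orientation: [[-0.735, -0.678, -0.0], [-0.678, 0.735, 0.0], [0.0, 0.0, -1.0]]
wrist_force: [0.6, 0.1, -0.5]
gripper_width: 0.0856
gripper_force: 0.0
```

```bash
python3 g.py .5349 .0109 .106 -103
```

```text
t 2.8 p [0.5349 0.0089 0.2166] yaw -137.30472133234562 q [-0.12  0.31 -0.13  1.13 -0.   -0.87] shift [-0.0014  0.0015  0.1106] wz -0.5987303362285671 tilt [-0.  0. -1.] F [ 0.55  0.07 -0.54] M [ 0.036 -0.02   0.059]
```

drive_tool --increments '[{"wx":0,"wy":0,"wz":-0.15,"x":-0.001,"y":0.001,"z":0.015,"hand":-0.1},{"wx":0,"wy":0,"wz":-0.3,"x":-0.0014,"y":0.0015,"z":0.03,"hand":-0.1},{"wx":0,"wy":0,"wz":-0.45,"x":-0.0014,"y":0.0015,"z":0.045,"hand":-0.1},{"wx":0,"wy":0,"wz":-0.6,"x":-0.0014,"y":0.0015,"z":0.06,"hand":-0.1},{"wx":0,"wy":0,"wz":-0.6,"x":-0.0014,"y":0.0015,"z":0.07,"hand":-0.1}]'

```text
clock: 3.42
ee_pos: [0.5348, 0.011, 0.146]
orientation: [[-0.231, -0.973, -0.001], [-0.973, 0.231, 0.0], [0.0, 0.001, -1.0]]
wrist_force: [1.4, -0.7, 0.2]
gripper_width: 0.0469
gripper_force: 0.0
```

```bash
python3 g.py .5349 .0109 .106 -103
python3 - <<'E'
from h import *
T=robot.camera("top");S=robot.camera("side")
a=S["image"][200:330,240:390];cv2.imwrite("pics/pre.png",np.hstack([cv2.resize(a,None,fx=2.6,fy=2.6),cv2.resize(T["image"][185:315,225:375],None,fx=2.6,fy=2.6)])[:,:,::-1])
E
```

```text
t 3.425 p [0.5348 0.011  0.146 ] yaw -103.33013261765923 q [-0.12  0.36 -0.25  0.96  0.   -1.45] shift [ 0.     -0.0002  0.04  ] wz -0.00576190114638116 tilt [-0.001  0.    -1.   ] F [ 1.37 -0.65  0.16] M [ 0.014 -0.017  0.021]
```

View pics/pre.png

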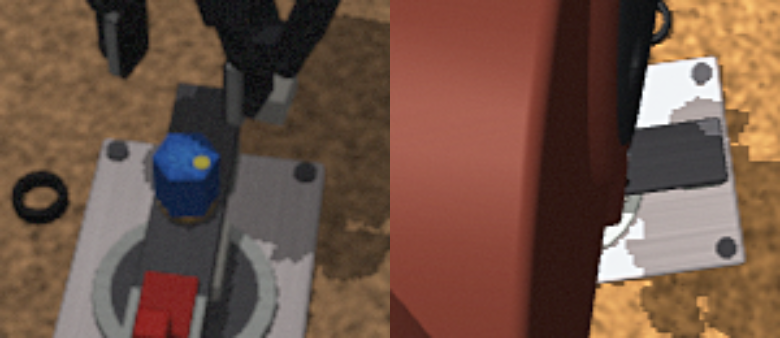

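The side view has the jaws just above and behind the head at (187,155) in the left panel, straddling it. The top view is blocked by the arm. Going down and closing.

drive_tool --increments '[{"wx":0,"wy":0,"wz":0,"x":0,"y":0,"z":0.012,"hand":-0.1},{"wx":0,"wy":0,"wz":0,"x":0,"y":0,"z":0.024,"hand":-0.1},{"wx":0,"wy":0,"wz":0,"x":0,"y":0,"z":0.034,"hand":-0.1},{"wx":0,"wy":0,"wz":0,"x":0,"y":0,"z":0.04,"hand":-0.1},{"wx":0,"wy":0,"wz":0,"x":0,"y":0,"z":0.04,"hand":0}]'

```text
clock: 4.15
ee_pos: [0.5348, 0.0109, 0.1063]
orientation: [[-0.23, -0.973, -0.001], [-0.973, 0.23, 0.0], [0.0, 0.001, -1.0]]
wrist_force: [0.2, 1.0, 0.6]
gripper_width: 0.0424
gripper_force: 0.0
```

drive_tool --increments '[{"wx":0,"wy":0,"wz":0,"x":0,"y":0,"z":0,"hand":0.3},{"wx":0,"wy":0,"wz":0,"x":0,"y":0,"z":0,"hand":0.5},{"wx":0,"wy":0,"wz":0,"x":0,"y":0,"z":0,"hand":0.6},{"wx":0,"wy":0,"wz":0,"x":0,"y":0,"z":0,"hand":0.6},{"wx":0,"wy":0,"wz":0,"x":0,"y":0,"z":0,"hand":0.6}]' --newtons 40

```text
clock: 4.78
ee_pos: [0.535, 0.0109, 0.1067]
orientation: [[-0.229, -0.973, 0.0], [-0.973, 0.229, 0.0], [-0.0, -0.0, -1.0]]
wrist_force: [0.7, -0.3, 0.2]
gripper_width: 0.0168
gripper_force: 0.0
```

```bash
python3 g.py .5349 .0109 .106 -103
```

```text
t 4.775 p [0.535  0.0109 0.1067] yaw -103.26762869491508 q [-0.12  0.4  -0.31  0.87  0.   -1.46] shift [0.0001 0.0001 0.0007] wz -0.004671001899083465 tilt [ 0.  0. -1.] F [ 0.66 -0.33  0.19] M [-0.042  0.005 -0.031]
```

Width 17 mm with no force: the head isn't between the pads. Looking.

Run:
```python
from h import *
S=robot.camera("side")
print(proj(S,(.535,.0109,.0897)),proj(S,(.535,.0109,.107)),proj(S,(.535,.0109,.114)))
a=S["image"][130:330,220:420];cv2.imwrite("pics/miss.png",cv2.resize(a,None,fx=3,fy=3)[:,:,::-1])
```

```text
[310.92995056 272.01330551] [310.63613293 263.18377628] [310.51356014 259.50033487]
```

View pics/miss.png

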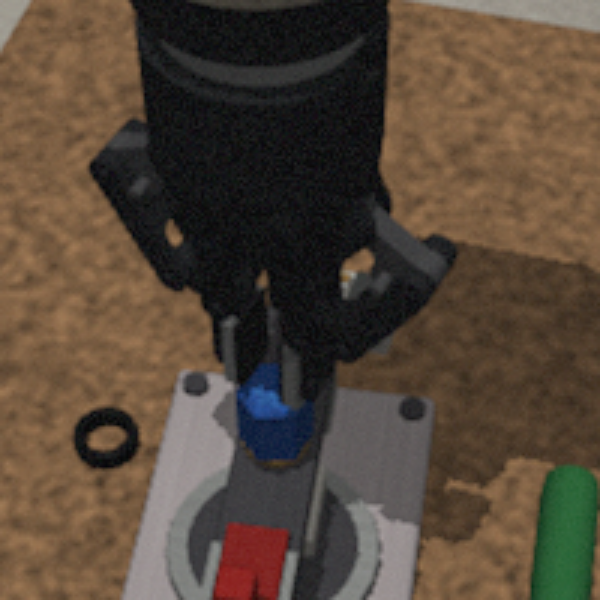

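The finger tips, at about (250,380) and (292,405) in the crop, are drawn over the head's top face. So they closed just above it, at z of about 0.114, and reach less far ahead of the TCP than expected. I'll open, go lower in small steps watching the force, and look at how high the tips really are.

drive_tool --increments '[{"wx":0,"wy":0,"wz":0,"x":0,"y":0,"z":-0.004,"hand":0.2},{"wx":0,"wy":0,"wz":0,"x":0,"y":0,"z":-0.004,"hand":-0.1},{"wx":0,"wy":0,"wz":0,"x":0,"y":0,"z":-0.004,"hand":-0.1},{"wx":0,"wy":0,"wz":0,"x":0,"y":0,"z":-0.002,"hand":-0.1},{"wx":0,"wy":0,"wz":0,"x":0,"y":0,"z":0,"hand":-0.1}]'

```text
clock: 5.45
ee_pos: [0.535, 0.0109, 0.1065]
orientation: [[-0.23, -0.973, -0.0], [-0.973, 0.23, -0.0], [0.0, 0.0, -1.0]]
wrist_force: [0.0, 0.4, -0.1]
gripper_width: 0.0465
gripper_force: 0.0
```

Run:
```python
from h import *
S=robot.camera("side");s=robot.state();print(s["ee_pos"],s["gripper_width"],s["wrist_force"])
a=S["image"][200:300,250:370];cv2.imwrite("pics/open.png",cv2.convertScaleAbs(cv2.resize(a,None,fx=6,fy=6,interpolation=cv2.INTER_CUBIC),alpha=2)[:,:,::-1])
```

```text
[0.53477396 0.01096183 0.10621101] 0.046897608860130086 [ 0.51631667  0.02127707 -0.91877662]
```

View pics/open.png

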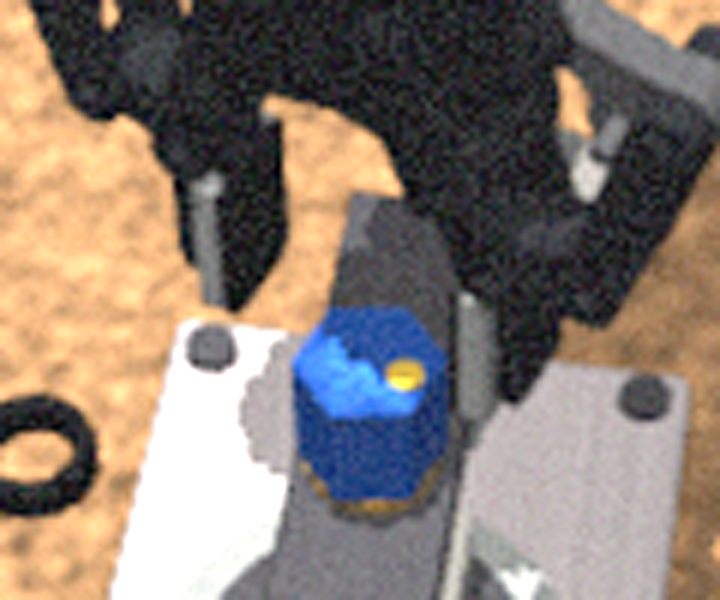

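The open jaws straddle the head, with tips at crop (235,305) and (490,410). Their midpoint lies level with the top face, so the tips are at z of about 0.114. Going 12 mm lower, then closing.

drive_tool --increments '[{"wx":0,"wy":0,"wz":0,"x":0,"y":0,"z":0.003,"hand":-0.1},{"wx":0,"wy":0,"wz":0,"x":0,"y":0,"z":0.006,"hand":-0.1},{"wx":0,"wy":0,"wz":0,"x":0,"y":0,"z":0.009,"hand":-0.1},{"wx":0,"wy":0,"wz":0,"x":0,"y":0,"z":0.012,"hand":-0.1},{"wx":0,"wy":0,"wz":0,"x":0,"y":0,"z":0.012,"hand":-0.1}]'

```text
clock: 6.12
ee_pos: [0.5348, 0.0109, 0.0944]
orientation: [[-0.23, -0.973, -0.0], [-0.973, 0.23, 0.0], [0.0, 0.0, -1.0]]
wrist_force: [-0.4, -0.0, -0.2]
gripper_width: 0.0471
gripper_force: 0.0
```

drive_tool --increments '[{"wx":0,"wy":0,"wz":0,"x":0,"y":0,"z":0,"hand":0.1},{"wx":0,"wy":0,"wz":0,"x":0,"y":0,"z":0,"hand":0.3},{"wx":0,"wy":0,"wz":0,"x":0,"y":0,"z":0,"hand":0.5},{"wx":0,"wy":0,"wz":0,"x":0,"y":0,"z":0,"hand":0.6},{"wx":0,"wy":0,"wz":0,"x":0,"y":0,"z":0,"hand":0.6}]' --newtons 30

```text
clock: 6.75
ee_pos: [0.5355, 0.0108, 0.095]
orientation: [[-0.23, -0.973, 0.001], [-0.973, 0.23, -0.0], [-0.0, -0.001, -1.0]]
wrist_force: [0.7, -0.5, 5.0]
gripper_width: 0.0247
gripper_force: 29.6
```

```bash
python3 g.py .5349 .0109 .106 -103
```

```text
t 6.75 p [0.5355 0.0108 0.095 ] yaw -103.26980180619171 q [-0.12  0.41 -0.32  0.84 -0.   -1.46] shift [ 0.0001  0.0006 -0.011 ] wz -0.004708929845872932 tilt [ 0.001 -0.    -1.   ] F [ 0.65 -0.51  4.99] M [-0.114 -0.086  0.031]
```

drive_tool --increments '[{"wx":0,"wy":0,"wz":0.05,"x":0,"y":0,"z":0,"hand":0.6},{"wx":0,"wy":0,"wz":0.15,"x":0,"y":0,"z":0,"hand":0.6},{"wx":0,"wy":0,"wz":0.3,"x":0,"y":0,"z":0,"hand":0.6},{"wx":0,"wy":0,"wz":0.45,"x":0,"y":0,"z":0,"hand":0.6},{"wx":0,"wy":0,"wz":0.6,"x":0,"y":0,"z":0,"hand":0.6}]' --newtons 50

```text
clock: 7.38
ee_pos: [0.5357, 0.0108, 0.0951]
orientation: [[-0.742, -0.67, 0.001], [-0.67, 0.742, -0.0], [-0.001, -0.001, -1.0]]
wrist_force: [1.5, -0.9, 4.9]
gripper_width: 0.0238
gripper_force: 48.8
```

```bash
python3 g.py .5349 .0109 .106 -103
python3 - <<'E'
from h import *
S=robot.camera("side")
a=S["image"][200:300,250:370];cv2.imwrite("pics/grip.png",cv2.convertScaleAbs(cv2.resize(a,None,fx=6,fy=6,interpolation=cv2.INTER_CUBIC),alpha=2)[:,:,::-1])
E
```

```text
t 7.375 p [0.5357 0.0108 0.0951] yaw -137.93091700375743 q [-0.12  0.41 -0.32  0.84 -0.   -0.85] shift [ 0.0005  0.0006 -0.0109] wz -0.6096595124564396 tilt [ 0.001 -0.    -1.   ] F [ 1.51 -0.87  4.94] M [-0.183 -0.243  0.047]
```

View pics/grip.png

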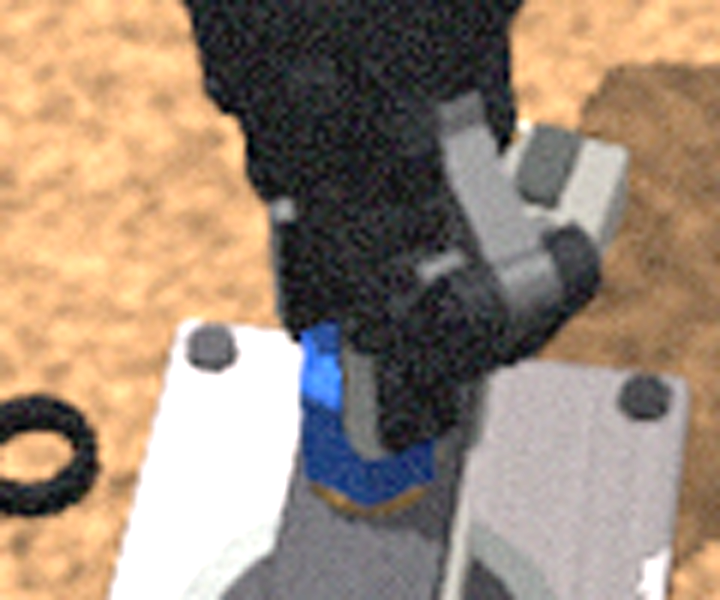

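The picture shows the near pad flush on a flat at (360,400), and the head turned with the tool by about 35°. The torque is about the free-running friction. Carrying on to just under 90°.

drive_tool --increments '[{"wx":0,"wy":0,"wz":0.17,"x":0,"y":0,"z":0,"hand":0.6},{"wx":0,"wy":0,"wz":0.34,"x":0,"y":0,"z":0,"hand":0.6},{"wx":0,"wy":0,"wz":0.51,"x":0,"y":0,"z":0,"hand":0.6},{"wx":0,"wy":0,"wz":0.68,"x":0,"y":0,"z":0,"hand":0.6},{"wx":0,"wy":0,"wz":0.85,"x":0,"y":0,"z":0,"hand":0.6}]'

```text
clock: 8.05
ee_pos: [0.5358, 0.0105, 0.0951]
orientation: [[-0.994, 0.114, 0.001], [0.114, 0.994, -0.001], [-0.002, -0.001, -1.0]]
wrist_force: [3.2, -1.6, 4.8]
gripper_width: 0.0236
gripper_force: 48.8
```

```bash
cat > m.py <<'E'
from plant import robot
import numpy as np
L=[]
for i in range(6):
    s=robot.state();L.append(s["wrist_torque"][2])
    if i<5: robot.camera("side")
R=s["orientation"]
print("t %.2f yaw %.2f Mz %.3f"%(s["clock"],np.degrees(np.arctan2(R[1,0],R[0,0])),np.mean(L)),np.round(L,3),"Jt6 %.3f"%s["joint_torque"][5],"F",s["wrist_force"].round(1),"q6 %.3f"%s["joint_pos"][5],"g %.4f"%s["gripper_width"])
E
python3 m.py
```

```text
t 8.30 yaw 173.98 Mz -0.032 [ 0.062 -0.047 -0.071  0.009 -0.086 -0.058] Jt6 0.003 F [ 2.8 -2.7  6. ] q6 -0.011 g 0.0235
```

drive_tool --increments '[{"wx":0,"wy":0,"wz":0.05,"x":0,"y":0,"z":0,"hand":0.6},{"wx":0,"wy":0,"wz":0.1,"x":0,"y":0,"z":0,"hand":0.6},{"wx":0,"wy":0,"wz":0.15,"x":0,"y":0,"z":0,"hand":0.6},{"wx":0,"wy":0,"wz":0.2,"x":0,"y":0,"z":0,"hand":0.6}]'

```text
clock: 8.8
ee_pos: [0.5358, 0.0104, 0.0951]
orientation: [[-0.953, 0.302, 0.001], [0.302, 0.953, -0.001], [-0.002, -0.0, -1.0]]
wrist_force: [2.8, -2.7, 5.8]
gripper_width: 0.0238
gripper_force: 48.9
```

```bash
python3 m.py
```

```text
t 9.05 yaw 162.52 Mz -0.029 [ 0.059 -0.047 -0.018 -0.079 -0.018 -0.074] Jt6 -0.038 F [ 1.9 -2.9  5.1] q6 0.189 g 0.0237
```

drive_tool --increments '[{"wx":0,"wy":0,"wz":0.05,"x":0,"y":0,"z":0,"hand":0.6},{"wx":0,"wy":0,"wz":0.1,"x":0,"y":0,"z":0,"hand":0.6}]'

```text
clock: 9.3
ee_pos: [0.5358, 0.0104, 0.0951]
orientation: [[-0.919, 0.395, 0.001], [0.395, 0.919, -0.001], [-0.002, -0.0, -1.0]]
wrist_force: [1.5, -3.2, 5.7]
gripper_width: 0.0237
gripper_force: 48.9
```

```bash
sed -i 's/range(6)/range(4)/;s/i<5/i<3/' m.py; python3 m.py
```

```text
t 9.45 yaw 156.78 Mz -0.004 [ 0.016  0.023 -0.028 -0.029] Jt6 0.128 F [ 1.7 -3.4  6.3] q6 0.289 g 0.0239
```

drive_tool --increments '[{"wx":0,"wy":0,"wz":0.05,"x":0,"y":0,"z":0,"hand":0.6},{"wx":0,"wy":0,"wz":0.1,"x":0,"y":0,"z":0,"hand":0.6}]'

```text
clock: 9.7
ee_pos: [0.5358, 0.0104, 0.0951]
orientation: [[-0.874, 0.485, 0.001], [0.485, 0.874, -0.001], [-0.002, -0.0, -1.0]]
wrist_force: [2.3, -4.4, 6.3]
gripper_width: 0.0241
gripper_force: 48.9
```

```bash
python3 m.py
```

```text
t 9.85 yaw 151.05 Mz 0.013 [ 0.058  0.03  -0.011 -0.024] Jt6 0.128 F [ 2.4 -3.   5. ] q6 0.389 g 0.0237
```

drive_tool --increments '[{"wx":0,"wy":0,"wz":0.05,"x":0,"y":0,"z":0,"hand":0.6},{"wx":0,"wy":0,"wz":0.1,"x":0,"y":0,"z":0,"hand":0.6}]'

```text
clock: 10.1
ee_pos: [0.5357, 0.0103, 0.0951]
orientation: [[-0.822, 0.57, 0.001], [0.57, 0.822, -0.001], [-0.002, -0.0, -1.0]]
wrist_force: [2.0, -3.6, 4.6]
gripper_width: 0.0232
gripper_force: 48.9
```

```bash
python3 m.py
```

```text
t 10.25 yaw 145.31 Mz -0.011 [ 0.072 -0.011 -0.097 -0.008] Jt6 0.128 F [ 1.5 -3.7  5.5] q6 0.489 g 0.0241
```

drive_tool --increments '[{"wx":0,"wy":0,"wz":0.05,"x":0,"y":0,"z":0,"hand":0.6},{"wx":0,"wy":0,"wz":0.1,"x":0,"y":0,"z":0,"hand":0.6}]'

```text
clock: 10.5
ee_pos: [0.5357, 0.0103, 0.0951]
orientation: [[-0.761, 0.649, 0.001], [0.649, 0.761, -0.001], [-0.002, -0.0, -1.0]]
wrist_force: [2.3, -2.7, 5.7]
gripper_width: 0.0235
gripper_force: 48.9
```

```bash
python3 m.py
```

```text
t 10.65 yaw 139.59 Mz 0.014 [ 0.091  0.025 -0.049 -0.011] Jt6 0.128 F [ 1.8 -4.   6. ] q6 0.589 g 0.0236
```

drive_tool --increments '[{"wx":0,"wy":0,"wz":0.05,"x":0,"y":0,"z":0,"hand":0.6},{"wx":0,"wy":0,"wz":0.1,"x":0,"y":0,"z":0,"hand":0.6}]'

```text
clock: 10.9
ee_pos: [0.5357, 0.0103, 0.0951]
orientation: [[-0.692, 0.722, 0.001], [0.722, 0.692, -0.001], [-0.002, 0.0, -1.0]]
wrist_force: [1.2, -4.3, 5.5]
gripper_width: 0.0235
gripper_force: 48.9
```

```bash
python3 m.py
```

```text
t 11.05 yaw 133.85 Mz 0.030 [ 0.1    0.023 -0.005  0.004] Jt6 0.127 F [ 0.9 -4.1  5.4] q6 0.689 g 0.0237
```

drive_tool --increments '[{"wx":0,"wy":0,"wz":0.05,"x":0,"y":0,"z":0,"hand":0.6},{"wx":0,"wy":0,"wz":0.1,"x":0,"y":0,"z":0,"hand":0.6}]'

```text
clock: 11.3
ee_pos: [0.5357, 0.0102, 0.0951]
orientation: [[-0.617, 0.787, 0.001], [0.787, 0.617, -0.001], [-0.002, 0.0, -1.0]]
wrist_force: [2.1, -3.7, 6.3]
gripper_width: 0.024
gripper_force: 48.9
```

```bash
python3 m.py
```

```text
t 11.45 yaw 128.12 Mz 0.000 [ 0.068  0.01  -0.03  -0.048] Jt6 0.127 F [ 1.4 -4.6  5.7] q6 0.789 g 0.0234
```

drive_tool --increments '[{"wx":0,"wy":0,"wz":0.05,"x":0,"y":0,"z":0,"hand":0.6},{"wx":0,"wy":0,"wz":0.1,"x":0,"y":0,"z":0,"hand":0.6}]'

```text
clock: 11.7
ee_pos: [0.5356, 0.0102, 0.0951]
orientation: [[-0.535, 0.845, 0.001], [0.845, 0.535, -0.001], [-0.002, 0.0, -1.0]]
wrist_force: [1.1, -4.0, 6.0]
gripper_width: 0.0239
gripper_force: 48.9
```

```bash
python3 m.py
```

```text
t 11.85 yaw 122.39 Mz -0.027 [ 0.031  0.066 -0.102 -0.103] Jt6 0.127 F [ 1.8 -4.9  5.5] q6 0.889 g 0.0238
```

drive_tool --increments '[{"wx":0,"wy":0,"wz":0.05,"x":0,"y":0,"z":0,"hand":0.6},{"wx":0,"wy":0,"wz":0.1,"x":0,"y":0,"z":0,"hand":0.6}]'

```text
clock: 12.1
ee_pos: [0.5356, 0.0102, 0.0951]
orientation: [[-0.448, 0.894, 0.001], [0.894, 0.448, -0.001], [-0.002, 0.0, -1.0]]
wrist_force: [1.6, -3.7, 6.4]
gripper_width: 0.0235
gripper_force: 48.9
```

```bash
python3 m.py
```

```text
t 12.25 yaw 116.66 Mz -0.016 [ 0.07   0.016 -0.081 -0.071] Jt6 0.127 F [ 1.3 -3.5  5.5] q6 0.989 g 0.0235
```

drive_tool --increments '[{"wx":0,"wy":0,"wz":0.05,"x":0,"y":0,"z":0,"hand":0.6},{"wx":0,"wy":0,"wz":0.1,"x":0,"y":0,"z":0,"hand":0.6}]'

```text
clock: 12.5
ee_pos: [0.5356, 0.0102, 0.0951]
orientation: [[-0.356, 0.934, 0.001], [0.934, 0.356, -0.001], [-0.002, 0.0, -1.0]]
wrist_force: [0.9, -4.0, 6.6]
gripper_width: 0.0237
gripper_force: 49.0
```

```bash
python3 m.py
```

```text
t 12.65 yaw 110.93 Mz -0.014 [ 0.045  0.015 -0.078 -0.04 ] Jt6 0.127 F [ 1.3 -4.8  5.2] q6 1.089 g 0.0237
```

drive_tool --increments '[{"wx":0,"wy":0,"wz":0.05,"x":0,"y":0,"z":0,"hand":0.6},{"wx":0,"wy":0,"wz":0.1,"x":0,"y":0,"z":0,"hand":0.6}]'

```text
clock: 12.9
ee_pos: [0.5356, 0.0102, 0.0951]
orientation: [[-0.261, 0.965, 0.001], [0.965, 0.261, -0.001], [-0.002, 0.001, -1.0]]
wrist_force: [0.9, -5.2, 6.6]
gripper_width: 0.0238
gripper_force: 49.0
```

```bash
python3 m.py
```

```text
t 13.05 yaw 105.20 Mz -0.018 [ 0.058  0.013 -0.063 -0.079] Jt6 0.127 F [ 0.2 -3.2  6.2] q6 1.189 g 0.0237
```

drive_tool --increments '[{"wx":0,"wy":0,"wz":0.05,"x":0,"y":0,"z":0,"hand":0.6},{"wx":0,"wy":0,"wz":0.1,"x":0,"y":0,"z":0,"hand":0.6}]'

```text
clock: 13.3
ee_pos: [0.5355, 0.0102, 0.0951]
orientation: [[-0.163, 0.987, 0.001], [0.987, 0.163, -0.001], [-0.002, 0.001, -1.0]]
wrist_force: [1.8, -3.9, 6.6]
gripper_width: 0.0238
gripper_force: 49.0
```

```bash
python3 m.py
```

```text
t 13.45 yaw 99.47 Mz -0.010 [ 0.07   0.034 -0.097 -0.047] Jt6 0.127 F [ 0.3 -4.1  6.7] q6 1.289 g 0.0237
```

drive_tool --increments '[{"wx":0,"wy":0,"wz":0.05,"x":0,"y":0,"z":0,"hand":0.6},{"wx":0,"wy":0,"wz":0.1,"x":0,"y":0,"z":0,"hand":0.6}]'

```text
clock: 13.7
ee_pos: [0.5354, 0.0102, 0.0951]
orientation: [[-0.064, 0.998, 0.001], [0.998, 0.064, -0.002], [-0.002, 0.001, -1.0]]
wrist_force: [-0.1, -4.8, 6.1]
gripper_width: 0.0234
gripper_force: 49.0
```

```bash
python3 m.py
```

```text
t 13.85 yaw 93.74 Mz -0.022 [ 0.06   0.019 -0.112 -0.052] Jt6 0.127 F [-0.  -4.1  6.9] q6 1.389 g 0.0240
```

drive_tool --increments '[{"wx":0,"wy":0,"wz":0.05,"x":0,"y":0,"z":0,"hand":0.6},{"wx":0,"wy":0,"wz":0.1,"x":0,"y":0,"z":0,"hand":0.6}]'

```text
clock: 14.1
ee_pos: [0.5354, 0.0101, 0.0951]
orientation: [[0.036, 0.999, 0.001], [0.999, -0.036, -0.002], [-0.002, 0.001, -1.0]]
wrist_force: [1.1, -4.3, 6.8]
gripper_width: 0.0235
gripper_force: 49.0
```

```bash
python3 m.py
```

```text
t 14.25 yaw 88.01 Mz -0.032 [ 0.032  0.017 -0.087 -0.091] Jt6 0.126 F [ 0.9 -4.4  6.1] q6 1.489 g 0.0238
```

drive_tool --increments '[{"wx":0,"wy":0,"wz":0.05,"x":0,"y":0,"z":0,"hand":0.6},{"wx":0,"wy":0,"wz":0.1,"x":0,"y":0,"z":0,"hand":0.6}]'

```text
clock: 14.5
ee_pos: [0.5354, 0.0101, 0.0951]
orientation: [[0.135, 0.991, 0.001], [0.991, -0.135, -0.002], [-0.001, 0.001, -1.0]]
wrist_force: [-0.2, -4.8, 6.1]
gripper_width: 0.0237
gripper_force: 49.0
```

```bash
python3 m.py
```

```text
t 14.65 yaw 82.28 Mz -0.035 [ 0.037 -0.064 -0.051 -0.062] Jt6 0.126 F [ 0.4 -4.1  5.5] q6 1.589 g 0.0236
```

drive_tool --increments '[{"wx":0,"wy":0,"wz":0.05,"x":0,"y":0,"z":0,"hand":0.6},{"wx":0,"wy":0,"wz":0.1,"x":0,"y":0,"z":0,"hand":0.6}]'

```text
clock: 14.9
ee_pos: [0.5354, 0.0101, 0.0951]
orientation: [[0.234, 0.972, 0.001], [0.972, -0.234, -0.002], [-0.001, 0.001, -1.0]]
wrist_force: [0.0, -4.6, 6.4]
gripper_width: 0.0236
gripper_force: 49.0
```

```bash
python3 m.py
```

```text
t 15.05 yaw 76.55 Mz 0.002 [ 0.019  0.007 -0.045  0.029] Jt6 0.126 F [ 0.1 -4.9  5.9] q6 1.689 g 0.0235
```

drive_tool --increments '[{"wx":0,"wy":0,"wz":0.05,"x":0,"y":0,"z":0,"hand":0.6},{"wx":0,"wy":0,"wz":0.1,"x":0,"y":0,"z":0,"hand":0.6}]'

```text
clock: 15.3
ee_pos: [0.5353, 0.0102, 0.0951]
orientation: [[0.329, 0.944, 0.001], [0.944, -0.329, -0.002], [-0.001, 0.001, -1.0]]
wrist_force: [0.1, -5.3, 6.4]
gripper_width: 0.0236
gripper_force: 49.3
```

```bash
python3 m.py
```

```text
t 15.45 yaw 70.89 Mz 0.812 [0.854 0.844 0.772 0.776] Jt6 0.958 F [ 0.4 -4.7  7.2] q6 1.788 g 0.0237
```

The foot has bottomed. The torque is 0.81 N m, inside the snug range and below the forced limit, which puts first touch at yaw of about 77°. I'll back off to yaw 135°: about 58° from touch, 64° from the tightest point.

drive_tool --increments '[{"wx":0,"wy":0,"wz":-0.1,"x":0,"y":0,"z":0,"hand":0.6},{"wx":0,"wy":0,"wz":-0.26,"x":0,"y":0,"z":0,"hand":0.6},{"wx":0,"wy":0,"wz":-0.42,"x":0,"y":0,"z":0,"hand":0.6},{"wx":0,"wy":0,"wz":-0.58,"x":0,"y":0,"z":0,"hand":0.6},{"wx":0,"wy":0,"wz":-0.74,"x":0,"y":0,"z":0,"hand":0.6}]'

```text
clock: 16.08
ee_pos: [0.5356, 0.0102, 0.0951]
orientation: [[-0.399, 0.917, 0.001], [0.917, 0.399, -0.001], [-0.002, 0.0, -1.0]]
wrist_force: [0.6, -4.7, 4.8]
gripper_width: 0.0236
gripper_force: 49.0
```

drive_tool --increments '[{"wx":0,"wy":0,"wz":-0.16,"x":0,"y":0,"z":0,"hand":0.6},{"wx":0,"wy":0,"wz":-0.3,"x":0,"y":0,"z":0,"hand":0.6},{"wx":0,"wy":0,"wz":-0.38,"x":0,"y":0,"z":0,"hand":0.6},{"wx":0,"wy":0,"wz":-0.38,"x":0,"y":0,"z":0,"hand":0.6},{"wx":0,"wy":0,"wz":-0.38,"x":0,"y":0,"z":0,"hand":0.6}]'

```text
clock: 16.7
ee_pos: [0.5357, 0.0103, 0.0951]
orientation: [[-0.707, 0.707, 0.001], [0.707, 0.707, -0.001], [-0.002, -0.0, -1.0]]
wrist_force: [2.1, -3.7, 5.5]
gripper_width: 0.0237
gripper_force: 49.0
```

```bash
python3 m.py
```

```text
t 16.85 yaw 135.03 Mz 0.051 [0.047 0.052 0.058 0.046] Jt6 0.051 F [ 2.1 -3.8  5. ] q6 0.668 g 0.0237
```

drive_tool --increments '[{"wx":0,"wy":0,"wz":0,"x":0,"y":0,"z":0,"hand":0.3},{"wx":0,"wy":0,"wz":0,"x":0,"y":0,"z":0,"hand":0},{"wx":0,"wy":0,"wz":0,"x":0,"y":0,"z":0,"hand":-0.1},{"wx":0,"wy":0,"wz":0,"x":0,"y":0,"z":0,"hand":-0.1},{"wx":0,"wy":0,"wz":0,"x":0,"y":0,"z":0,"hand":-0.1}]'

```text
clock: 17.48
ee_pos: [0.535, 0.011, 0.0946]
orientation: [[-0.704, 0.711, -0.0], [0.711, 0.704, 0.0], [0.0, -0.0, -1.0]]
wrist_force: [0.0, -0.0, 0.1]
gripper_width: 0.0472
gripper_force: 0.0
```

drive_tool --increments '[{"wx":0,"wy":0,"wz":0,"x":0,"y":0,"z":-0.015,"hand":-0.1},{"wx":0,"wy":0,"wz":0,"x":0,"y":0,"z":-0.03,"hand":-0.1},{"wx":0,"wy":0,"wz":0,"x":0,"y":0,"z":-0.045,"hand":-0.1},{"wx":0,"wy":0,"wz":0,"x":0,"y":0,"z":-0.06,"hand":-0.1},{"wx":0,"wy":0,"wz":0,"x":0,"y":0,"z":-0.07,"hand":-0.1}]'

```text
clock: 18.1
ee_pos: [0.5354, 0.0109, 0.166]
orientation: [[-0.703, 0.711, 0.001], [0.711, 0.703, -0.0], [-0.001, 0.001, -1.0]]
wrist_force: [0.3, -0.3, 0.0]
gripper_width: 0.0469
gripper_force: 0.0
```

```bash
python3 g.py .525 .0945 .16 97
python3 - <<'E'
from h import *
S=robot.camera("side");z=.114
roi=(290,240,335,285)
m=mask(S["image"],(95,80,75),(130,255,255),roi)|mask(S["image"],(20,100,100),(40,255,255),roi)
y=mask(S["image"],(20,100,60),(40,255,255),roi)
print("dot",cen(y) if y.any() else None, "blue",cen(m))
if y.any():
    d=plane(S,cen(y)[0],z)-np.array([.5342,.0110,z]);print("dot ang",np.degrees(np.arctan2(d[1],d[0])),np.hypot(*d[:2]))
r=mask(S["image"],(0,120,30),(8,255,255),(270,290,340,370));print("red",cen(r),cv2.boundingRect(r))
E
```

```text
t 18.1 p [0.5354 0.0109 0.166 ] yaw 134.69235909455568 q [-0.12  0.34 -0.22  1.01  0.    0.67] shift [0.0668 0.0514 0.006 ] wz 0.6578557690440253 tilt [ 0.001 -0.    -1.   ] F [ 0.29 -0.29  0.01] M [-0.064  0.046 -0.025]
dot (array([305.04761905, 263.33333333]), 21) blue (array([311.54320988, 260.30864198]), 324)
dot ang 52.20518291110691 0.008645852604960707
red (array([302.05607477, 324.33110814]), 749) (288, 304, 28, 44)
```

The head turned by the expected net amount: the dot now sits at about 50° and started at about 170°. On to the peg.

drive_tool --increments '[{"wx":0,"wy":0,"wz":0.15,"x":0.018,"y":0.014,"z":0,"hand":-0.1},{"wx":0,"wy":0,"wz":0.3,"x":0.036,"y":0.028,"z":0,"hand":-0.1},{"wx":0,"wy":0,"wz":0.45,"x":0.053,"y":0.041,"z":0,"hand":-0.1},{"wx":0,"wy":0,"wz":0.6,"x":0.067,"y":0.0515,"z":0,"hand":-0.1},{"wx":0,"wy":0,"wz":0.66,"x":0.067,"y":0.0515,"z":0,"hand":-0.1}]'

```text
clock: 18.77
ee_pos: [0.5241, 0.0959, 0.1645]
orientation: [[-0.118, 0.993, -0.001], [0.993, 0.118, 0.0], [0.0, -0.001, -1.0]]
wrist_force: [0.3, -0.1, -0.4]
gripper_width: 0.0467
gripper_force: 0.0
```

drive_tool --increments '[{"wx":0,"wy":0,"wz":0,"x":0,"y":0,"z":0.02,"hand":-0.1},{"wx":0,"wy":0,"wz":0,"x":0,"y":0,"z":0.04,"hand":-0.1},{"wx":0,"wy":0,"wz":0,"x":0,"y":0,"z":0.055,"hand":-0.1},{"wx":0,"wy":0,"wz":0,"x":0,"y":0,"z":0.065,"hand":-0.1},{"wx":0,"wy":0,"wz":0,"x":0,"y":0,"z":0.071,"hand":-0.1}]'

```text
clock: 19.4
ee_pos: [0.5245, 0.0948, 0.0933]
orientation: [[-0.12, 0.993, -0.0], [0.993, 0.12, 0.0], [0.0, -0.0, -1.0]]
wrist_force: [0.2, 0.3, -0.1]
gripper_width: 0.0473
gripper_force: 0.0
```

```bash
python3 g.py .525 .0945 .095 97
```

```text
t 19.4 p [0.5245 0.0948 0.0933] yaw 96.87613322878771 q [ 0.04  0.41 -0.33  0.83  0.    1.49] shift [-0.0003  0.0005 -0.0017] wz -0.0021618829914690206 tilt [-0.  0. -1.] F [ 0.21  0.27 -0.12] M [0.032 0.04  0.062]
```

drive_tool --increments '[{"wx":0,"wy":0,"wz":0,"x":0,"y":0,"z":0,"hand":0.2},{"wx":0,"wy":0,"wz":0,"x":0,"y":0,"z":0,"hand":0.4},{"wx":0,"wy":0,"wz":0,"x":0,"y":0,"z":0,"hand":0.6},{"wx":0,"wy":0,"wz":0,"x":0,"y":0,"z":0,"hand":0.85},{"wx":0,"wy":0,"wz":0,"x":0,"y":0,"z":0,"hand":0.85}]' --newtons 30

```text
clock: 20.02
ee_pos: [0.5253, 0.0949, 0.0943]
orientation: [[-0.12, 0.993, 0.002], [0.993, 0.12, 0.0], [-0.0, 0.002, -1.0]]
wrist_force: [1.5, 0.5, 3.5]
gripper_width: 0.0125
gripper_force: 29.8
```

drive_tool --increments '[{"wx":0,"wy":0,"wz":0,"x":0,"y":0,"z":0,"hand":0.85},{"wx":0,"wy":0,"wz":0,"x":0,"y":0,"z":0,"hand":0.85}]'

```text
clock: 20.27
ee_pos: [0.5253, 0.0948, 0.0942]
orientation: [[-0.12, 0.993, 0.002], [0.993, 0.12, 0.0], [-0.0, 0.002, -1.0]]
wrist_force: [1.4, -0.2, 6.7]
gripper_width: 0.0127
gripper_force: 30.0
```

Gripped (width 12.7 mm, 30 N). Sliding along −x of the tool.

drive_tool --increments '[{"wx":0,"wy":0,"wz":0,"x":-0.004,"y":0,"z":0,"hand":0.85},{"wx":0,"wy":0,"wz":0,"x":-0.009,"y":0,"z":0,"hand":0.85},{"wx":0,"wy":0,"wz":0,"x":-0.014,"y":0,"z":0,"hand":0.85},{"wx":0,"wy":0,"wz":0,"x":-0.019,"y":0,"z":0,"hand":0.85},{"wx":0,"wy":0,"wz":0,"x":-0.023,"y":0,"z":0,"hand":0.85}]'

```text
clock: 20.9
ee_pos: [0.528, 0.0724, 0.0942]
orientation: [[-0.12, 0.993, 0.001], [0.993, 0.12, 0.001], [0.001, 0.002, -1.0]]
wrist_force: [1.4, 3.4, 6.2]
gripper_width: 0.0126
gripper_force: 30.0
```

drive_tool --increments '[{"wx":0,"wy":0,"wz":0,"x":-0.001,"y":0,"z":0,"hand":0.85},{"wx":0,"wy":0,"wz":0,"x":-0.002,"y":0,"z":0,"hand":0.85},{"wx":0,"wy":0,"wz":0,"x":-0.0025,"y":0,"z":0,"hand":0.85},{"wx":0,"wy":0,"wz":0,"x":-0.0025,"y":0,"z":0,"hand":0.85}]'

```text
clock: 21.4
ee_pos: [0.5283, 0.07, 0.0942]
orientation: [[-0.12, 0.993, 0.001], [0.993, 0.12, 0.001], [0.001, 0.002, -1.0]]
wrist_force: [1.7, 3.3, 6.1]
gripper_width: 0.0127
gripper_force: 30.0
```

```bash
python3 g.py .5283 .0700 .095 97
```

```text
t 21.4 p [0.5283 0.07   0.0942] yaw 96.89010164029654 q [-0.01  0.41 -0.33  0.83  0.    1.44] shift [-0.      0.     -0.0008] wz -0.0019180882193665168 tilt [ 0.001  0.001 -1.   ] F [1.75 3.32 6.07] M [ 0.639 -0.424  0.061]
```

drive_tool --increments '[{"wx":0,"wy":0,"wz":0,"x":-0.0005,"y":0,"z":0,"hand":0.85},{"wx":0,"wy":0,"wz":0,"x":-0.001,"y":0,"z":0,"hand":0.85},{"wx":0,"wy":0,"wz":0,"x":-0.0015,"y":0,"z":0,"hand":0.85},{"wx":0,"wy":0,"wz":0,"x":-0.0015,"y":0,"z":0,"hand":0.85}]'

```text
clock: 21.9
ee_pos: [0.5283, 0.0697, 0.0942]
orientation: [[-0.121, 0.993, 0.001], [0.993, 0.121, 0.004], [0.003, 0.002, -1.0]]
wrist_force: [2.0, 9.2, 6.1]
gripper_width: 0.0128
gripper_force: 30.1
```

The slide is on its end stop: after 25 mm the force rose to 9 N. Releasing and rising.

drive_tool --increments '[{"wx":0,"wy":0,"wz":0,"x":0,"y":0,"z":0,"hand":0.5},{"wx":0,"wy":0,"wz":0,"x":0,"y":0,"z":0,"hand":0.2},{"wx":0,"wy":0,"wz":0,"x":0,"y":0,"z":0,"hand":0},{"wx":0,"wy":0,"wz":0,"x":0,"y":0,"z":0,"hand":-0.1},{"wx":0,"wy":0,"wz":0,"x":0,"y":0,"z":0,"hand":-0.1}]'

```text
clock: 22.52
ee_pos: [0.5277, 0.0679, 0.0937]
orientation: [[-0.12, 0.993, -0.0], [0.993, 0.12, -0.0], [-0.0, -0.0, -1.0]]
wrist_force: [1.3, -0.5, 0.4]
gripper_width: 0.0469
gripper_force: 0.0
```

drive_tool --increments '[{"wx":0,"wy":0,"wz":0,"x":0,"y":0,"z":-0.02,"hand":-0.1},{"wx":0,"wy":0,"wz":0,"x":0,"y":0,"z":-0.05,"hand":-0.1},{"wx":0,"wy":0,"wz":0,"x":0,"y":0,"z":-0.08,"hand":-0.1},{"wx":0,"wy":0,"wz":0,"x":0,"y":0,"z":-0.1,"hand":-0.1},{"wx":0,"wy":0,"wz":0,"x":0,"y":0,"z":-0.12,"hand":-0.1}]'

```text
clock: 23.15
ee_pos: [0.5278, 0.068, 0.2145]
orientation: [[-0.12, 0.993, 0.0], [0.993, 0.12, -0.0], [-0.0, 0.0, -1.0]]
wrist_force: [0.5, 0.0, 0.0]
gripper_width: 0.0471
gripper_force: 0.0
```

Run:
```python
from h import *
S=robot.camera("side");cv2.imwrite("pics/end.png",cv2.convertScaleAbs(cv2.resize(S["image"][210:410,210:430],None,fx=3,fy=3),alpha=1.5)[:,:,::-1])
s=robot.state();print(s["clock"],s["ee_pos"],s["wrist_force"])
```

```text
23.2 [0.52891272 0.06794215 0.2169304 ] [ 0.15279343 -1.15168618  2.66189255]
```

View pics/end.png

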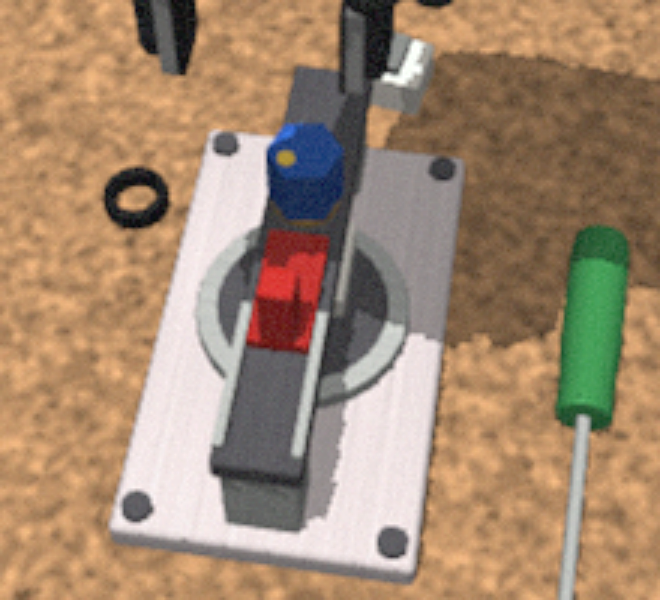

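The lock, at about (290,290), is home beside the head. The head's dot is at (286,158), the ring, block and screwdriver haven't moved, and the gripper is clear above. Handing in.

```bash
python3 -c "
from plant import robot;print(robot.close_job())"
```

```text
the job is handed in; nothing more can be done
None
```

The job is handed in: I turned the screw down until it bottomed (about 0.8 N m by the wrist reading, inside the 0.2–1 N m range but near its top), backed it off about 60° (roughly 58° from first touch, 64° from the tightest point), slid the lock 25 mm onto its end stop and let go, with the loose things untouched.

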